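# Pack the stage plate under the phone clamp in the microscope's accessory tray

### The arm

A 6-joint arm with a two-finger parallel gripper is mounted at the origin on the work surface. World frame = base frame: x ahead of the robot, y to its left, z up, the work surface at z = 0. Lengths are in m, angles in degrees, forces in N, time in s.
With the tool pointing down it reaches from about 0.25 to 0.775 m from the base axis. Payload 4 kg.
Tool frame: the origin (TCP) lies between the finger pads; the fingertips stand 14 mm ahead of it and the grasp point (between the pads) lies 5 mm behind it; y points along the fingers, x is the direction in which the jaws open and shut, and the axes are right-handed (so a half turn about y gives the same grasp; the last joint's range is limited). The gripper opens to 85 mm and grips with 20 to 120 N. Pads are 22 mm wide; open, the fingers measure 114 mm over their backs; the gripper's body (76 mm by 85 mm) begins 54 mm behind the grasp point. The pads swing forward as they close: fully open they stand 13 mm farther back than shut.
Start: joints at [61.988, 4.996, 78.535, -0, 96.463, -5.907], TCP at [0.207, 0.51, 0.245] pointing down, gripper open.
Joint ranges: [-177.83, 177.83], [-43.37, 116.18], [15.69, 146.23], [-61.86, 241.86], [9.47, 152.12], [-147.06, 147.06]. Speed limits (degrees/s): [159.86, 159.86, 180, 180, 180, 180].

### API

Orientations are given as a 3x3 rotation matrix whose columns are the frame's x, y, z axes.
In Python, from station import move_ptp, line_to, goto_joints, move_gripper, dwell, solve_ik, get_obs, camera, get_calibration, MotionError, hand_in, masks_of gives the robot as it stands. Calls block until the motion is done:
- move_ptp(position, orientation): joint-space move of the TCP to a pose.
- line_to(position, rot=None, max_speed=0.15, until_force=None): straight line of the TCP; rot=None keeps the orientation; max_speed is the mean speed in m/s. With until_force (N) it stops when the force on the tool has changed by that much, and returns True; else False.
- goto_joints(angles): joint-space move.
- move_gripper(opening): finger opening in m; the grip force is fixed at half the most; returns when the fingers have stopped.
- dwell(seconds).
- solve_ik(position, orientation): joint angles nearest the present ones, or None.
- get_obs(): the state.
- camera(name): name is "side" or "top" or "wrist"; returns (picture, depth): 480x640x3 uint8, red, green, blue; 480x640 float32, m along the optical axis (not along the pixel's ray), 0 where there is no reading.
- get_calibration(name): a dict with "fx", "fy", "cx", "cy" (pixels), "pose" (4x4, takes a point from camera to world coordinates). Camera axes: x right, y up, looking along -z (the intrinsics and any distortion apply to the point x, -y, -z); pixel columns grow to the right and rows downward; lengths in m; the calibration is good to about 2 mm. A picture is of the moment at which its call begins: read the wrist's pose just before it. get_calibration takes no time and is no camera call; for the wrist camera it gives the pose at the moment of the call.
A pose or a line that the arm cannot do raises MotionError and nothing moves.
- hand_in(): hands the job in, once; it reports no verdict.
Trained networks look in the newest picture that a camera, given by its name, has taken for a name from the list of things; names that differ only in an ending like _2 or _b are one class to them, and where a whole thing is asked for, a point or a joint stands for the part that bears it (a point fixed in the world has none). Each returns a list of dicts, best first, with "score" (0 to 1); they miss things now and then, are a little off and sometimes report something else, mostly with a low value. They report only what shows in the picture. A call takes as long as a camera call. They do not tell look-alikes from the thing itself.
- masks_of(name, camera): "region" (480x640 bool, what is visible of it) and "position" ([column, row] in pixels, amid what is visible of it).
The state is a dict: "time_s": time; "joints": joint angles; "joint_velocities": joint speeds; "joint_efforts": joint torques, N m; "tool_pos": TCP position; "tcp_rot": TCP orientation; "ft_force": force on the tool from outside, world axes, zero at the start; "wrist_torque": the same for the moment, N m; "gripper_width": finger opening in m.
Only numpy, scipy, OpenCV 4.12 (cv2) and the standard library are available. Lean on these libraries where they do the work, as an engineer would, in place of code of your own. Each camera call takes 0.05 s, during which the arm holds its last target.

### The job

Pack the microscope's accessory tray: first lay the solid round stage plate flat on the round pad at the bottom of the tray's deep middle bay, then lay the phone clamp over it, upright, lengthwise in the tray with each end of its bar resting on a shoulder between the cheeks. Set both down rather than dropping them, let go of them, and leave the ring, the dish and the eyepiece where they are.

Things in the scene. Friction and masses are not known exactly. Their poses are not given: they have to be found in the camera images.
- tray_pad (a point): Centre of the top of the round black rubber pad (76 mm across), 7 mm above the table, in the deep middle bay of the fixed grey tray. Tray: 202 mm long (x) by 158 mm wide (y), z up, outer walls 4 mm thick and 36 mm high above the table. Bay: 124 mm (x) by 150 mm (y), floor 5 mm above the table. The stage plate goes here.
- tray_seat (a point): Seat of the clamp: above the pad's centre, level with the tops of the tray's two shoulders, 25 mm above the table; x along the tray, z up. Shoulders: flat full-width steps 62 to 97 mm from the centre along +x and -x. On each, two cheeks rise 11 mm, 58 mm apart and centred, with the clamp's bar to lie between; the tray's walls rise as high as the cheeks.
- plate_mid (a point): Centre of the stage plate: a solid white plastic disc without hole or rim, 50 mm in diameter, 12 mm thick, about 40 g, lying flat on the table; the point is 6 mm above its underside, z is its axis. It lies in a row with the ring and the dish, in an order that varies.
- clamp_mid (a point): Grasp centre of the black phone clamp (about 140 g), 18 mm above its underside, mid-length and mid-width; x along the bar, z up. Bar 164 x 34 x 12 mm. Middle block 40 mm long, 34 mm wide, sides straight from the underside to 36 mm up (grasp across them, along y), screw head on top to 44 mm. End jaws rise to 34 mm. Same either way round. Seated, it clears the plate by 6 mm.
- adapter: Bystander: white plastic ring, 62 mm outside, 40 mm hole, 12 mm high; origin at the centre of its underside.
- dish: Bystander: open white specimen dish, 66 mm across the rim, 16 mm high; origin at the centre of its underside.
- eyepiece: Bystander: black eyepiece standing upright, 42 mm across, 56 mm high; origin at the centre of its underside.
There are look-alikes about, which are no part of the job. What is shaped like the part that bears clamp_mid but red or white is not meant. What is shaped like the part that bears plate_mid but green or yellow is not meant.

How it is judged (in metres and radians):
On the way, in this order (a step that is already met when the one before it is completed fails the run):
1. the stage plate lies flat on the tray's pad, with the clamp still away from the tray (horizontal distance between plate_mid and tray_pad below 0.015 m and z of plate_mid in the frame of tray_pad between 0.002 and 0.01 m and angle between plate_mid's own z axis and vertical below 0.1 rad and horizontal distance between clamp_mid and tray_seat above 0.09 m), for 0.2 s.
2. the clamp lies over it, level on both shoulders and lengthwise (horizontal distance between plate_mid and tray_pad below 0.015 m and z of plate_mid in the frame of tray_pad between 0.002 and 0.01 m and angle between each of plate_mid, clamp_mid's own z axis and vertical below 0.1 rad and horizontal distance between clamp_mid and tray_seat below 0.02 m and z of clamp_mid in the frame of tray_seat between 0.014 and 0.022 m and angle between the x axis of clamp_mid and the x axis of tray_seat, either way round below 0.22 rad), for 0.2 s.
At the end, for the whole second after the job is handed in: The plate lies flat (within 6 degrees) on the pad within 15 mm of its centre, and above it the clamp lies upright and level (within 6 degrees) on both shoulders, within 20 mm of the seat's centre and within 12 degrees of the tray's length (either way round), both at rest (all of step 2 and linear speed of each of plate, clamp below 0.02 m/s); the robot touches nothing.
It fails at once if the ring, dish or eyepiece is pushed more than 30 mm from its place (distance of any of adapter, dish, eyepiece from where it was at the start of the episode above 0.03 m).
It fails at once if the plate is dropped into the tray (falls onto the pad faster than 0.7 m/s, a drop of about 25 mm) (distance between plate_mid and tray_pad below 0.03 m and linear speed of plate above 0.7 m/s).
It fails at once if the clamp is dropped into the tray (falls onto the shoulders faster than 0.7 m/s, a drop of about 25 mm) (distance between clamp_mid and tray_seat below 0.03 m and linear speed of clamp above 0.7 m/s).
It also fails if it takes over 58 s, if anything falls off the work surface, if the arm or the gripper's body presses on something with over 40 N, if the wrist force passes 120 N, or if a joint passes its speed limit or range.

## Working session

There is one attempt and no reset: what is moved stays moved. The work goes in short steps, each a Python script; the robot and the scene stay as the last script left them, time stands still between calls to the robot, and variables do not carry over. Pictures are saved under pics/ and viewed, and the job is handed in when it is done.

```bash
ls; mkdir -p pics
python3 - <<'E'
from station import *
import cv2, numpy as np
o=get_obs(); print(o['time_s'],o['tool_pos'],o['tcp_rot'],o['gripper_width'])
for n in ("top","side","wrist"):
    c=get_calibration(n); print(n,{k:(np.round(v,4).tolist() if k=='pose' else v) for k,v in c.items()})
    p,d=camera(n); cv2.imwrite(f"pics/{n}0.png",p[:,:,::-1]); np.save(f"pics/{n}0d.npy",d); np.save(f"pics/{n}0.npy",p)
print(get_obs()['time_s'])
E
```

```text
pics
0.0 [0.20673429 0.50916115 0.24412674] [[ 3.76250093e-01 -1.05877584e-03 -9.26517537e-01]
 [ 9.26515431e-01 -1.98891672e-03  3.76251511e-01]
 [-2.24113223e-03 -9.99997462e-01  2.32642051e-04]] 0.0854838786841917
top {'fx': 511.41337381245023, 'fy': 511.41337381245023, 'cx': 316.88986349169915, 'cy': 244.2530924827401, 'pose': [[0.02, 0.9889, -0.1469, 0.4375], [-0.9998, 0.0209, 0.0045, -0.0519], [0.0075, 0.1468, 0.9891, 1.1593], [0.0, 0.0, 0.0, 1.0]]}
side {'fx': 494.1900615256885, 'fy': 494.1900615256885, 'cx': 316.4121964846182, 'cy': 237.53691803802815, 'pose': [[-0.9473, 0.2026, -0.2483, 0.3993], [-0.3204, -0.6145, 0.7209, 0.5641], [-0.0065, 0.7625, 0.647, 0.596], [0.0, 0.0, 0.0, 1.0]]}
wrist {'fx': 397.0855679958478, 'fy': 397.0855679958478, 'cx': 320.70010445739723, 'cy': 237.2212960648882, 'pose': [[0.3769, -0.894, -0.2422, 0.1467], [0.9263, 0.363, 0.1013, 0.5339], [-0.0026, -0.2625, 0.9649, 0.374], [0.0, 0.0, 0.0, 1.0]]}
0.15
```

View pics/top0.png

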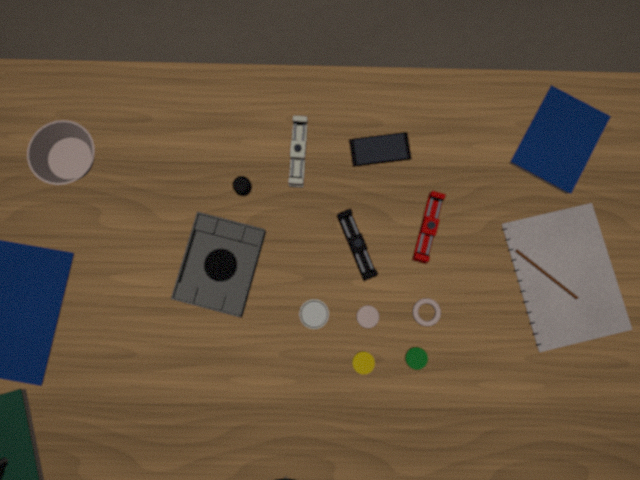

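View pics/side0.png

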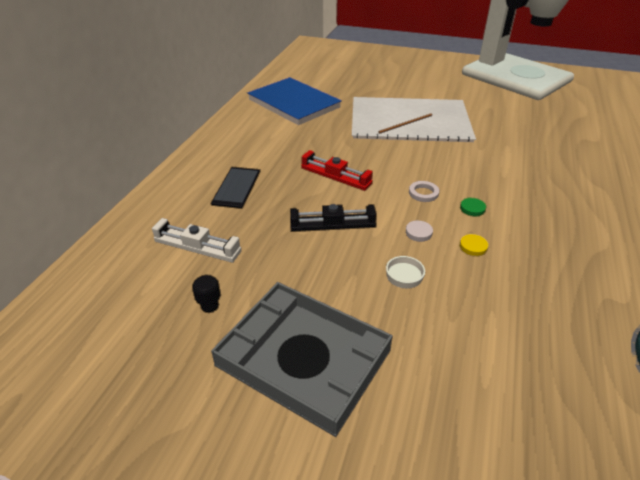

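```bash
cat > h.py <<'E'
from station import *
import cv2, numpy as np
def world(cal,d,us,vs):
    us=np.asarray(us,float); vs=np.asarray(vs,float)
    z=d[np.round(vs).astype(int),np.round(us).astype(int)]
    P=np.stack([(us-cal['cx'])/cal['fx']*z,-(vs-cal['cy'])/cal['fy']*z,-z,np.ones_like(z)],-1)
    return (P@np.asarray(cal['pose']).T)[...,:3]
def R(yaw):  # jaws open along yaw (deg), pointing down
    a=np.radians(yaw); x=np.array([np.cos(a),np.sin(a),0]); y=np.array([0,0,-1.]); return np.stack([x,y,np.cross(x,y)],1)
E
python3 - <<'E'
from h import *
for n in ("top","side"):
    p,d=camera(n); cal=get_calibration(n)
    print(n,[k for k in cal])
    for t in ("tray_pad","plate_mid","clamp_mid","adapter","dish","eyepiece"):
        for m in masks_of(t,n):
            r=m['region']&(d>0); vs,us=np.nonzero(r)
            if len(us)<20: continue
            P=world(cal,d,us,vs); rgb=p[r].mean(0)
            print(t,round(m['score'],2),np.round(m['position']),len(us),'med',np.round(np.median(P,0),3),'min',np.round(np.percentile(P,2,0),3),'max',np.round(np.percentile(P,98,0),3),rgb.astype(int))
print(get_obs()['time_s'])
E
```

```text
top ['fx', 'fy', 'cx', 'cy', 'pose']
tray_pad 0.96 [218. 265.] 6828 med [0.558 0.164 0.01 ] min [0.456 0.073 0.002] max [0.66  0.247 0.039] [69 66 62]
plate_mid 0.87 [363. 360.] 415 med [ 0.347 -0.163  0.013] min [ 0.325 -0.186  0.007] max [ 0.37  -0.141  0.017] [144 124  20]
plate_mid 0.76 [416. 358.] 405 med [ 0.36  -0.278  0.013] min [ 0.339 -0.302  0.005] max [ 0.382 -0.257  0.018] [32 87 37]
plate_mid 0.74 [366. 318.] 421 med [ 0.449 -0.172  0.013] min [ 0.426 -0.194  0.001] max [ 0.471 -0.149  0.017] [141 125 117]
clamp_mid 0.68 [299. 151.] 1036 med [ 0.814 -0.008  0.026] min [ 0.742 -0.026  0.004] max [0.901 0.011 0.045] [117 113 104]
clamp_mid 0.6 [425. 227.] 1195 med [ 0.649 -0.306  0.026] min [ 0.574 -0.338  0.004] max [ 0.728 -0.276  0.045] [106  36  32]
clamp_mid 0.59 [356. 245.] 1238 med [ 0.605 -0.145  0.025] min [ 0.534 -0.184 -0.   ] max [ 0.68  -0.107  0.045] [46 41 37]
clamp_mid 0.47 [218. 264.] 6548 med [0.558 0.163 0.01 ] min [0.456 0.076 0.003] max [0.656 0.246 0.039] [68 66 62]
adapter 0.69 [430. 304.] 373 med [ 0.463 -0.306  0.013] min [ 0.432 -0.331  0.003] ma
[... 1075 characters left out ...]
ed [ 0.609 -0.137  0.02 ] min [ 0.535 -0.182  0.001] max [ 0.679 -0.101  0.044] [46 42 40]
clamp_mid 0.77 [338. 169.] 1342 med [ 0.649 -0.298  0.021] min [ 0.575 -0.336  0.001] max [ 0.731 -0.274  0.043] [131  39  33]
clamp_mid 0.57 [195. 241.] 1864 med [0.818 0.003 0.023] min [ 0.745 -0.021  0.004] max [0.902 0.012 0.044] [152 145 134]
adapter 0.63 [424. 186.] 403 med [ 0.464 -0.3    0.011] min [ 0.436 -0.331  0.001] max [ 0.491 -0.273  0.014] [160 144 136]
dish 0.98 [406. 272.] 978 med [ 0.454 -0.058  0.005] min [ 0.424 -0.082  0.001] max [ 0.483 -0.02   0.017] [183 179 159]
eyepiece 0.7 [201. 290.] 796 med [0.729 0.126 0.049] min [0.715 0.103 0.006] max [0.75  0.136 0.058] [22 19 19]
0.85
```

Run:
```python
from h import *
def rect(P):
    (c,s,a)=cv2.minAreaRect((P[:,:2]*1000).astype(np.float32)); return np.round(c,1),np.round(s,1),round(a,2)
for n in ("top","side"):
    p=np.load(f"pics/{n}0.npy"); d=np.load(f"pics/{n}0d.npy"); cal=get_calibration(n)
    vs,us=np.nonzero(d>0); P=world(cal,d,us,vs); c=p[vs,us].astype(int)
    # table z
    box=lambda x0,x1,y0,y1:(P[:,0]>x0)&(P[:,0]<x1)&(P[:,1]>y0)&(P[:,1]<y1)
    t=box(.3,.45,.0,.3); print(n,'table z',np.median(P[t,2]))
    tr=box(.42,.70,.05,.28)&(P[:,2]>.015)&(c.max(1)-c.min(1)<14)
    print(' tray',tr.sum(),rect(P[tr]))
    tt=box(.42,.70,.05,.28)&(P[:,2]>.031)
    print(' tray rim',tt.sum(),rect(P[tt]))
    pad=box(.52,.61,.12,.21)&(c.max(1)<(35 if n=='top' else 45))&(P[:,2]<.014)
    print(' pad',pad.sum(),rect(P[pad]),np.median(P[pad,2]))
    cl=box(.52,.70,-.20,-.09)&(c.max(1)<200)&(P[:,2]>.009)
    print(' clamp',cl.sum(),rect(P[cl]))
    sc=box(.52,.70,-.20,-.09)&(P[:,2]>.037)
    print(' screw/top',sc.sum(),np.round(P[sc].mean(0),4))
    pl=box(.41,.49,-.21,-.13)&(P[:,2]>.009)
    print(' plate',pl.sum(),rect(P[pl]),np.round(P[pl].mean(0),4))
```

```text
top table z 0.0013421221318982157
 tray 2790 (array([557.1, 160. ]), array([157.1, 198.8]), 76.66)
 tray rim 924 (array([557.2, 161.4]), array([159. , 202.4]), 76.36)
 pad 782 (array([557.4, 160.6]), array([70.5, 71. ]), 41.35) 0.007964742415955794
 clamp 1116 (array([ 605. , -134.7]), array([164.3,  77.2]), 15.19)
 screw/top 190 [ 0.6069 -0.1451  0.0402]
 plate 383 (array([ 448.9, -163.4]), array([66.1, 48. ]), 82.37) [ 0.4478 -0.1715  0.0133]
side table z 0.00017635754161382522
 tray 7816 (array([558.9, 162.3]), array([158.9, 201.4]), 76.41)
 tray rim 2382 (array([559.7, 161.3]), array([160.2, 203.3]), 76.28)
 pad 1732 (array([559.6, 162.3]), array([73.8, 72.9]), 77.11) 0.00740040623718885
 clamp 1584 (array([ 610.8, -145.4]), array([163.4,  38.6]), 22.98)
 screw/top 111 [ 0.6101 -0.1427  0.0409]
 plate 376 (array([ 449.9, -171.1]), array([49.4, 48. ]), 38.9) [ 0.4497 -0.1698  0.0121]
```

Run:
```python
from h import *
move_ptp([0.449,-0.171,0.14],R(85))
move_gripper(0.064)
cal=get_calibration("wrist"); p,d=camera("wrist")
cv2.imwrite("pics/w1.png",p[:,:,::-1])
vs,us=np.nonzero(d>0); P=world(cal,d,us,vs)
for nm,m in (("plate",(abs(P[:,0]-.449)<.04)&(abs(P[:,1]+.171)<.04)&(P[:,2]>.008)&(P[:,2]<.03)),):
    q=P[m]; print(nm,m.sum(),q.mean(0),cv2.minEnclosingCircle((q[:,:2]*1000).astype(np.float32)),np.median(q[:,2]))
o=get_obs(); print(o['time_s'],o['tool_pos'],o['gripper_width'],o['ft_force'])
```

```text
plate 4170 [ 0.450371   -0.17327408  0.01316668] ((451.3699645996094, -173.28668212890625), 25.035104751586914) 0.013207723264770183
3.8333 [ 0.44908109 -0.17084413  0.14001361] 0.06410408911370406 [0.73079411 0.55758099 0.24481749]
```

View pics/w1.png

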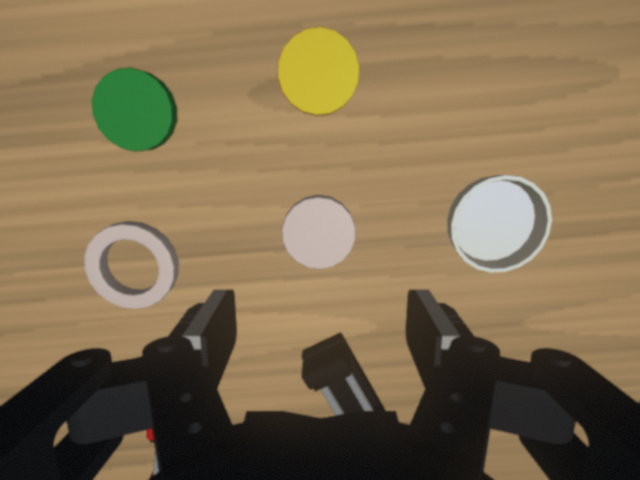

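The wrist picture shows the white plate at (319,232), with the ring at (130,265), the dish at (500,223) and the green and yellow look-alikes above. The circle fits a 25 mm radius, so I'm descending by touch.

Run:
```python
from h import *
x,y=.4503,-.172
line_to([x,y,.03],rot=R(85),max_speed=.12)
move_gripper(0.057)
hit=line_to([x,y,.006],max_speed=.03,until_force=4)
o=get_obs(); print(hit,o['tool_pos'],o['ft_force'])
z=o['tool_pos'][2]
line_to([x,y,z+.005],max_speed=.05)
move_gripper(0.03)
o=get_obs(); print(o['time_s'],o['tool_pos'],o['gripper_width'],o['ft_force'])
p,d=camera("wrist"); cv2.imwrite("pics/w2.png",p[:,:,::-1])
```

```text
True [ 0.44997424 -0.17182912  0.00963152] [-0.12569812 -0.2563997   4.06941799]
6.3 [ 0.45055881 -0.17212083  0.015114  ] 0.04701459560916521 [-0.83113781  0.86719788  5.40345966]
```

View pics/w2.png

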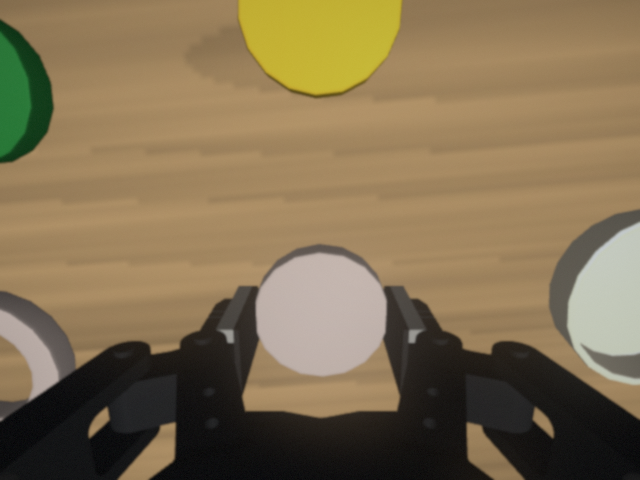

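Run:
```python
from h import *
x,y=.4503,-.172
line_to([x,y,.13],max_speed=.15)
move_ptp([0.5583,0.1613,0.12],R(76.4))
o=get_obs(); print(o['time_s'],o['tool_pos'],o['gripper_width'],o['ft_force'])
cal=get_calibration("wrist"); p,d=camera("wrist"); cv2.imwrite("pics/w3.png",p[:,:,::-1])
np.save('pics/w3d.npy',d);np.save('pics/w3.npy',p)
# plate relative to TCP from wrist
vs,us=np.nonzero(d>0); P=world(cal,d,us,vs);c=p[vs,us].astype(int)
q=P-o['tool_pos']
m=(np.hypot(q[:,0],q[:,1])<.045)&(P[:,2]>.09)&(P[:,2]<.13)&(c.min(1)>100)
print('plate',m.sum(),np.round(P[m].mean(0),4),cv2.minEnclosingCircle((P[m][:,:2]*1000).astype(np.float32)), np.linalg.lstsq(np.c_[q[m][:,:2],np.ones(m.sum())],P[m][:,2],rcond=None)[0])
print(c[m].mean(0))
m=(np.abs(P[:,0]-.558)<.07)&(np.abs(P[:,1]-.16)<.07)&(c.max(1)<40)&(P[:,2]<.014)&(P[:,2]>.003)
print('pad',m.sum(),cv2.minEnclosingCircle((P[m][:,:2]*1000).astype(np.float32)),np.median(P[m][:,2]))
p,d=camera("side"); cv2.imwrite("pics/s3.png",p[:,:,::-1])
```

```text
8.5833 [0.55823598 0.1602855  0.1196504 ] 0.046999303906737025 [ 1.34804401 -0.85034    -0.22339978]
plate 13644 [0.5572 0.1602 0.1174] ((553.814697265625, 160.99708557128906), 30.677080154418945) [ 0.02526539 -0.01033641  0.11746174]
[226.38559074 216.29456171 211.29082381]
pad 0 ((0.0, 0.0), 0.0) nan
  return _methods._mean(a, axis=axis, dtype=dtype,
  ret = ret.dtype.type(ret / rcount)
```

View pics/w3.png

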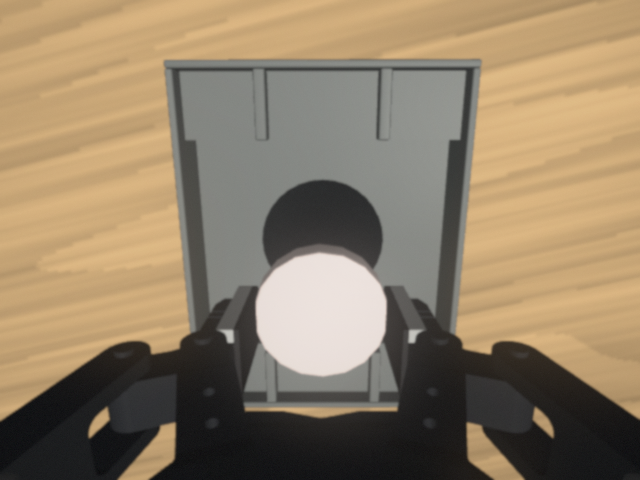

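View pics/s3.png

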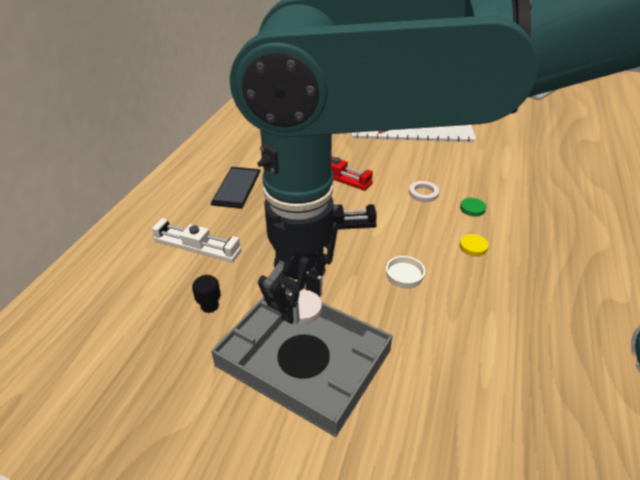

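Run:
```python
from h import *
x,y=.5588,.1615
line_to([x,y,.032],rot=R(76.4),max_speed=.1)
hit=line_to([x,y,.018],max_speed=.02,until_force=4)
o=get_obs(); print(hit,o['tool_pos'],o['ft_force'])
move_gripper(0.060); dwell(.1)
line_to([x,y,.14],max_speed=.15)
o=get_obs(); print(o['time_s'],o['tool_pos'],o['gripper_width'],o['ft_force'])
cal=get_calibration("wrist"); p,d=camera("wrist"); cv2.imwrite("pics/w4.png",p[:,:,::-1])
vs,us=np.nonzero(d>0); P=world(cal,d,us,vs);c=p[vs,us].astype(int)
near=(np.hypot(P[:,0]-.558,P[:,1]-.161)<.06)&(P[:,2]<.03)
m=near&(c.min(1)>110)
A=np.c_[P[m][:,:2]-P[m][:,:2].mean(0),np.ones(m.sum())]
print('plate',m.sum(),np.round(P[m].mean(0),4),cv2.minEnclosingCircle((P[m][:,:2]*1000).astype(np.float32)), np.linalg.lstsq(A,P[m][:,2],rcond=None)[0])
m=near&(c.max(1)<45)
print('pad',m.sum(),cv2.minEnclosingCircle((P[m][:,:2]*1000).astype(np.float32)),np.median(P[m][:,2]))
```

```text
True [0.55893859 0.16152737 0.02214836] [ 0.63620726 -0.02039866  4.1644484 ]
11.5667 [0.55807254 0.16135347 0.13875116] 0.060137492926129625 [ 0.53975411 -0.38096919 -0.73592017]
plate 18599 [0.5541 0.1622 0.0096] ((558.0006713867188, 160.99928283691406), 59.998722076416016) [ 0.01452189 -0.00464791  0.00964623]
pad 0 ((0.0, 0.0), 0.0) nan
  return _methods._mean(a, axis=axis, dtype=dtype,
  ret = ret.dtype.type(ret / rcount)
```

View pics/w4.png

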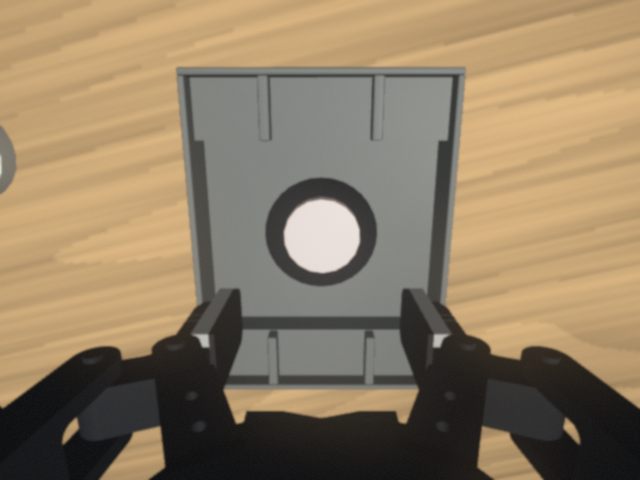

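The plate sits at (322,235), concentric with the pad at (321,231) once I allow for parallax. Next is the clamp.

Run:
```python
from h import *
move_ptp([0.609,-0.144,0.15],R(113))
o=get_obs(); print(o['time_s'],o['tool_pos'])
cal=get_calibration("wrist"); p,d=camera("wrist"); cv2.imwrite("pics/w5.png",p[:,:,::-1])
vs,us=np.nonzero(d>0); P=world(cal,d,us,vs);c=p[vs,us].astype(int)
near=(np.hypot(P[:,0]-.608,P[:,1]+.144)<.10)&(P[:,2]<.06)
for lo,hi in((.008,.06),(.031,.06),(.039,.06)):
    m=near&(P[:,2]>lo)&(P[:,2]<hi)&(c[:,0]<110)
    print(lo,m.sum(),cv2.minAreaRect((P[m][:,:2]*1000).astype(np.float32)),P[m].mean(0))
```

```text
12.8 [ 0.60884476 -0.14313683  0.14936231]
0.008 10164 ((611.8300170898438, -147.32456970214844), (160.99505615234375, 33.54556655883789), 22.86322021484375) [ 0.60734933 -0.14915988  0.0276292 ]
0.031 5863 ((611.8194580078125, -147.2711181640625), (160.98065185546875, 33.449520111083984), 22.882448196411133) [ 0.60509922 -0.15021918  0.03671327]
0.039 677 ((609.3483276367188, -150.24327087402344), (25.826311111450195, 27.126752853393555), 46.05160903930664) [ 0.61142646 -0.14764065  0.04486768]
```

View pics/w5.png

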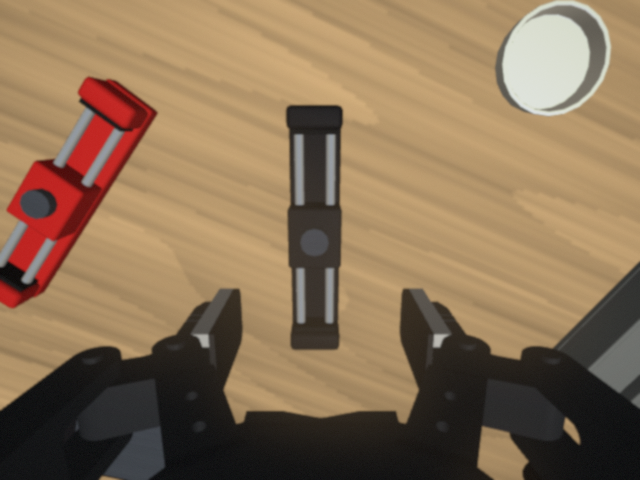

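The clamp's screw head is at (315,242), with the bar upright between the fingers and the red look-alike off to the left. The rectangle fit is 161 x 33.5 mm at 22.9°, which matches the given size, so I'm grasping it.

Run:
```python
from h import *
x,y=.6105,-.1462; Rg=R(112.9)
line_to([x,y,.10],rot=Rg,max_speed=.12)
hit=line_to([x,y,.020],max_speed=.08,until_force=8)
o=get_obs(); print(hit,o['tool_pos'])
if not hit:
    move_gripper(0.02)
    o=get_obs(); print(o['time_s'],o['tool_pos'],o['gripper_width'],o['ft_force'])
    line_to([x,y,.15],max_speed=.12)
    move_ptp([.5583,.1613,.15],R(76.4))
    o=get_obs(); print(o['time_s'],o['tool_pos'],o['gripper_width'],o['ft_force'])
p,d=camera("wrist"); cv2.imwrite("pics/w6.png",p[:,:,::-1])
p,d=camera("side"); cv2.imwrite("pics/s6.png",p[:,:,::-1])
```

```text
False [ 0.61109769 -0.14642569  0.02085225]
14.9167 [ 0.61117155 -0.14646311  0.02101472] 0.03347104814867987 [ 0.13863649 -0.2453554   3.91074211]
17.3417 [0.55846338 0.16063494 0.14967904] 0.0332860501783583 [ 0.22249954 -1.03493824 -0.53374985]
```

View pics/w6.png

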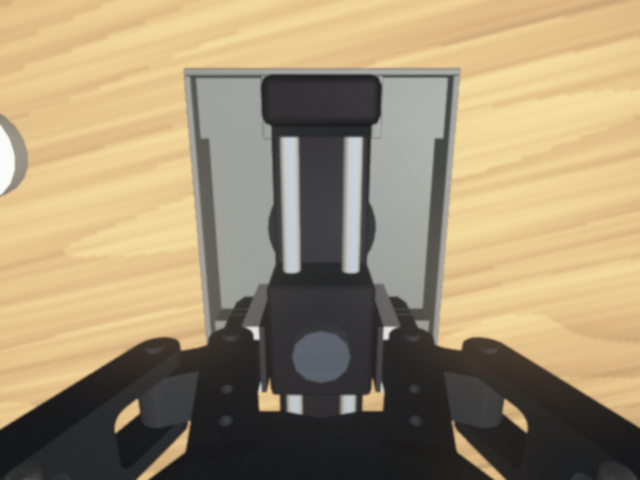

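View pics/s6.png

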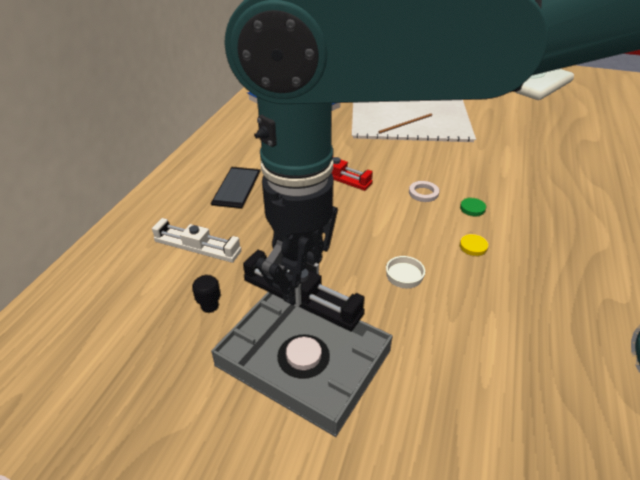

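Run:
```python
from h import *
x,y=.5588,.1615
line_to([x,y,.062],rot=R(76.4),max_speed=.1)
hit=line_to([x,y,.040],max_speed=.02,until_force=5)
o=get_obs(); print(hit,o['time_s'],o['tool_pos'],o['ft_force'],o['wrist_torque'])
p,d=camera("wrist"); cv2.imwrite("pics/w7.png",p[:,:,::-1])
p,d=camera("side"); cv2.imwrite("pics/s7.png",p[:,:,::-1])
```

```text
True 19.25 [0.55877463 0.16150619 0.04600789] [ 0.39755747 -0.00434202  3.87509849] [-0.00655868 -0.10201933 -0.02347092]
```

View pics/w7.png

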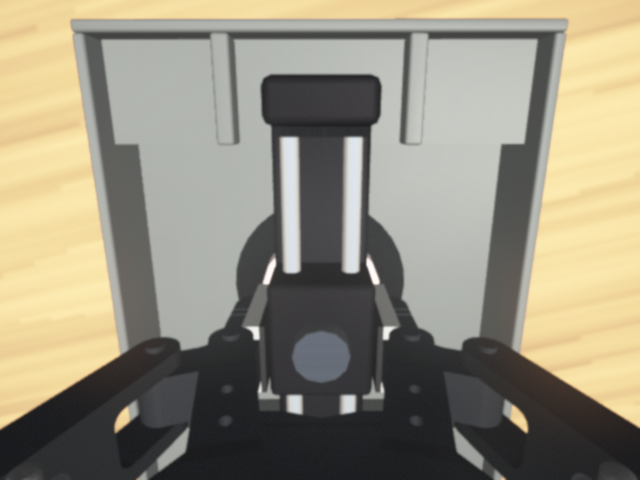

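View pics/s7.png

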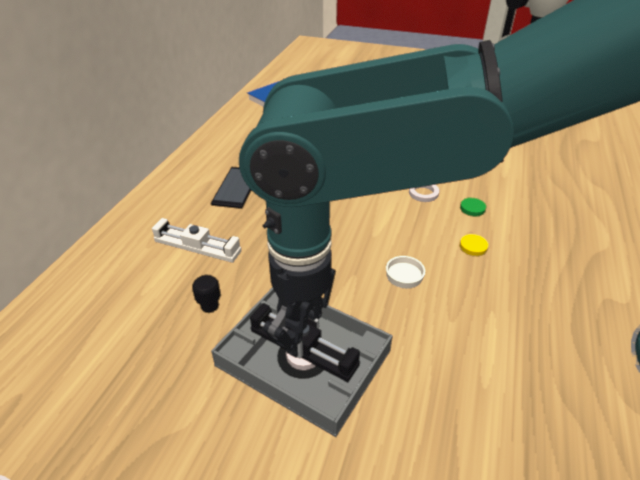

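The clamp made contact at TCP z 0.046, which is the grasp height plus 25 mm. In the picture it is centred between the cheeks at columns 225 and 415. I'm releasing it.

Run:
```python
from h import *
x,y=.5588,.1615
move_gripper(0.060); dwell(.1)
line_to([x,y,.17],max_speed=.15)
cal=get_calibration("wrist"); p,d=camera("wrist"); cv2.imwrite("pics/w8.png",p[:,:,::-1])
move_ptp([.40,.16,.25],R(76.4))
p,d=camera("top"); cal=get_calibration("top"); cv2.imwrite("pics/t8.png",p[:,:,::-1])
vs,us=np.nonzero(d>0); P=world(cal,d,us,vs);c=p[vs,us].astype(int)
a=np.radians(-13.6); u=(P[:,:2]-[.558,.1613])@np.array([[np.cos(a),-np.sin(a)],[np.sin(a),np.cos(a)]])
m=(abs(u[:,0])<.09)&(abs(u[:,1])<.026)&(P[:,2]>.033)&(P[:,2]<.08)&(c.max(1)<70)
print('top clamp',m.sum(),cv2.minAreaRect((P[m][:,:2]*1000).astype(np.float32)))
for s in (1,-1):
    e=m&(s*u[:,0]>.06); print('end z90',np.percentile(P[e,2],90),e.sum())
e=m&(abs(u[:,0])<.02); print('mid z',np.percentile(P[e,2],[50,95]))
p,d=camera("side"); cv2.imwrite("pics/s8.png",p[:,:,::-1]); cal=get_calibration("side")
for n in("adapter","dish","eyepiece"):
    for k in masks_of(n,"side")[:2]:
        r=k['region']&(d>0); v,w=np.nonzero(r); print(n,round(k['score'],2),np.round(np.median(world(cal,d,w,v),0),3))
o=get_obs(); print(o['time_s'],o['tool_pos'],o['gripper_width'],o['ft_force'])
```

```text
top clamp 997 ((555.4485473632812, 161.7118377685547), (35.384952545166016, 162.8035125732422), 76.50393676757812)
end z90 0.06149409893191149 152
end z90 0.061569440120594066 172
mid z [0.0625789 0.0714636]
adapter 0.55 [ 0.473 -0.292  0.01 ]
dish 0.95 [ 0.456 -0.054  0.005]
eyepiece 0.64 [0.729 0.125 0.049]
21.85 [0.40061979 0.15984659 0.24872544] 0.05977396915424982 [-0.18867913  0.01420397 -0.76196855]
```

View pics/w8.png

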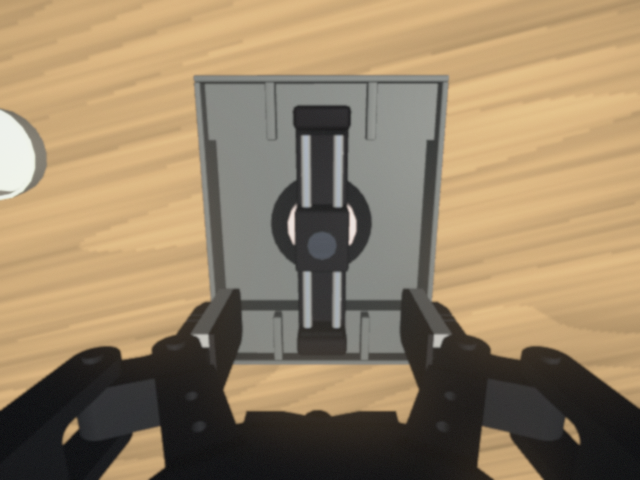

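View pics/s8.png

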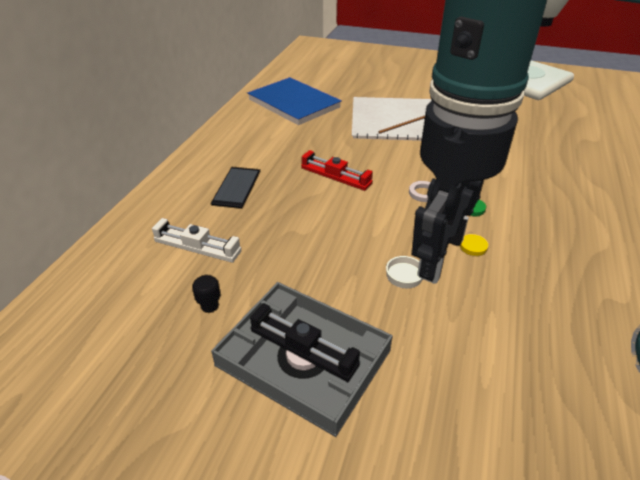

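The clamp lies level on both shoulders, with both ends at z 0.0615 and yaw about -13.5°. The plate shows on the pad below it.

Run:
```python
from h import *
hand_in(); print(get_obs()['time_s'])
```

```text
the job is handed in; nothing more can be done
the job is handed in; nothing more can be done
```

I laid the white stage plate on the tray's pad and set the black phone clamp lengthwise over it. Both were lowered until they touched and then released, and I handed the job in at about 22 s of the 58 s allowed.

- **Plate:** it looks concentric with the pad in the wrist picture, judged by eye with a parallax correction. My first numeric check of the plate in the tray failed because the colour thresholds also picked up the tray. The plate made contact at 22 mm tool height, as expected for the 7 mm pad.
- **Clamp:** it is level, with both ends at 61.5 mm, and about 3 mm from the seat's centre. Its length is within about 0.2° of the tray's, and it lies between the cheeks.
- **Bystanders:** the dish and eyepiece measured within about 5 mm of where they started. The ring's last reading was about 12 mm off, but the gripper hid part of it in that picture and the robot never touched it.
- **Disagreement between cameras:** positions from the three cameras differed by up to about 4 mm. I averaged them, well inside the tolerances.

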